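# Clear the V-block and press a lens barrel into it

### The arm

A 6-joint arm with a two-finger parallel gripper is mounted at the origin on the work surface. World frame = base frame: x ahead of the robot, y to its left, z up, the work surface at z = 0. Lengths are in m, angles in rad, forces in N, time in s.
With the tool pointing down it reaches from about 0.3 to 0.75 m from the base axis. Payload 8.5 kg.
Tool frame: the origin (TCP) lies between the finger pads; the fingertips stand 17 mm ahead of it and the grasp point (between the pads) lies 2 mm behind it; z points along the fingers, y is the direction in which the jaws open and shut (so a half turn about z gives the same grasp; the last joint's range is limited). The gripper opens to 88 mm and grips with 3 to 60 N. Pads are 18 mm wide; open, the fingers measure 123 mm over their backs; the gripper's body (75 mm by 187 mm) begins 45 mm behind the grasp point.
Start: joints at [1.094, 0.381, 1.297, -0, 1.464, -0.215], TCP at [0.142, 0.531, 0.256] pointing down, gripper open.
Joint ranges: [-3.11, 3.11], [-0.89, 2.33], [0.22, 2.48], [-1.42, 4.56], [0.17, 2.85], [-2.88, 2.88]. Speed limits (rad/s): [2.39, 2.39, 3.14, 3.14, 3.14, 3.14].

### API

Orientations are given as [roll, pitch, yaw] about the fixed x, y, z axes, in that order (R = Rz(yaw) Ry(pitch) Rx(roll)).
In Python, from plant import ctrl gives the robot as it stands.
- The arm moves only by the shell command python3 -m creep 'ROWS' [FORCE]. ROWS is JSON, a list of rows, each a list of 5 numbers: the shift along the tool's x, y, z in cm, then the turn about the tool's z in degrees, then the gripper command: -1 is fully open, 1 is shut, values between are in proportion. A call has 1 to 12 rows; each row is the pose to reach, as a shift and turn from the pose measured when the call began, along the tool's axes at that moment; what a row does not reach only later rows make up. A row lasts 1/8 s, in which the tool goes at most 62.5 mm and 10.7 degrees, less where a joint would pass 70% of its speed; a pose out of reach is approached as far as the arm can. A call with a gripper value outside its range is refused whole. The fingers move at their own pace and stop on an object; FORCE is the grip in N (left out, the last holds). Time passes only in rows, so rows that repeat a pose let the fingers close. It gives the time, the measured TCP pose, the force and the opening at its end, in the units of the state.
- ctrl.read_state(): the state, without advancing time (a new reading comes with each control period).
- ctrl.snapshot(name): name is "side" or "top" or "wrist"; returns the picture (400x640x3 uint8, red, green, blue); there is no depth.
- ctrl.camera_model(name): a dict with "intrinsics" (3x3 intrinsics, pixels), "camera_from_world" (4x4, takes a point from world to camera coordinates); the wrist camera has in their place "mount" (4x4, takes a point from camera to tool coordinates, whose origin is the TCP and whose axes are the flange's). Camera axes: x right, y down, z forward; pixel columns grow to the right and rows downward; lengths in m; the calibration is good to about 2 mm. A picture is of the moment at which its call begins: read the wrist's pose just before it. camera_model takes no time and is no camera call.
- ctrl.hand_in(): hands the job in, once; it reports no verdict.
Trained networks look in the newest picture that a camera, given by its name, has taken for a name from the list of things; names that differ only in an ending like _2 or _b are one class to them, and where a whole thing is asked for, a point or a joint stands for the part that bears it (a point fixed in the world has none). Each returns a list of dicts, best first, with "conf" (0 to 1); they miss things now and then, are a little off and sometimes report something else, mostly with a low value. They report only what shows in the picture. A call takes as long as a camera call. They do not tell look-alikes from the thing itself.
- ctrl.masks_of(name, camera): "region" (400x640 bool, what is visible of it) and "extent" ([left, top, right, bottom] in pixels, round what is visible of it).
- ctrl.pinpoint(name, camera): "uv" ([column, row] in pixels: a listed point, or the origin of a listed thing).
The state is a dict: "clock": time; "joints": joint angles; "joint_velocities": joint speeds; "effort": joint torques, N m; "ee_pos": TCP position; "tool_rot": TCP orientation; "force": force on the tool from outside, world axes, zero at the start; "moment": the same for the moment, N m; "width": finger opening in m.
Only numpy, scipy, OpenCV 4.12 (cv2) and the standard library are available. Lean on these libraries where they do the work, as an engineer would, in place of code of your own. Each camera call takes 0.05 s, during which the arm holds its last target. There are 200 camera calls.

### The job

The drone landing gear has been left standing over the V-block: hang it astride the rail's bar, with one skid on either side, and let go of it. Then take the lens barrel from its rest, lay it centred along the V of the sprung V-block and let it settle onto both flanks, and press it down from above until the V-block has sunk about half of its 12 mm travel. Finish while still holding the barrel pressed there, with the gear left hanging and the other things on the bench left where they are.

Things in the scene. Friction and masses are not known exactly. Their poses are not given: they have to be found in the camera images.
- gear: drone landing gear, loose, one rigid white piece of about 140 g, standing astride the V-block fixture. Inverted U: a shallow arch 18 mm wide with two legs down to two round skids (12 mm thick, 102 mm long along its y, 124 mm apart centre to centre along its x); a flat mounting tab stands up from the middle of the arch. 144 mm tall in all. Origin at bench level midway between the skids; x across from leg to leg, y along the skids, z up
- gear_grip (a point): point in the gear's mounting tab at which to hold it: 127 mm above the skids' underside. The tab is 30 mm along the gear's x, 12 mm thick along its y, its top 17 mm above this point; the arch's top is 19 mm below this point
- gear_apex (a point): middle of the underside of the gear's arch, its highest inner point, 27 mm straight below gear_grip and 100 mm above the skids' underside. The arch falls away 18 degrees to both sides of it, so the gear centres itself on a bar that runs along the gear's y. Inner width between the legs about 100 mm
- rail: fixed steel hanging rail: a level round bar, 12 mm thick and 220 mm long, on two posts at its ends, 150 mm above the bench. It stands either left or right of the fixture. Origin on the bench below the bar's middle, y along the bar, z up
- rail_mid (a point): centre of the rail's bar, 150 mm above the bench; y along the bar. The bar's top is 6 mm above it
- lens: lens barrel, loose, a plain black cylinder 44 mm in diameter and 70 mm long, about 180 g, with glass in both ends; lying level on a low rest of two black rods on the other side of the fixture from the rail. Origin at its centre, x along its axis (it may be rolled about it)
- lens_center (a point): centre of the lens barrel, about 30 mm above the bench at the start; x along the barrel's axis. The rest below is 50 mm wide and 6 mm high, its rods reach 11 mm above the bench and are 30 mm apart over their outsides
- cradle_seat (a point): where the centre of the lens barrel lies when it is seated in the V-block (moves down with the V-block; about 74 mm above the bench with the V-block up). x along the V, z up. The aluminium V-block is a 120 degree V, 50 mm long and only 32 mm wide, narrower than the barrel, so fingers can pass either side of it; its top edges are 16 mm below this point
- fixture: the fixed fixture: a dark steel base 84 x 70 x 22 mm with the sprung V-block on top; origin under its centre, x along the V. A barrel still gripped a millimetre or two off-centre bears on one flank only; let go, it rolls to the bottom and bears on both, and shut fingers pushing down on its top line (22 mm above cradle_seat) keep it so
- cradle (a joint): how far the V-block is pushed down on its spring, in m: 0 up, 0.012 at its lower stop. It starts to sink at about 3 N (less with the lens's weight already on it) and takes about 0.7 N more per mm, so 7 N half-way; the lens's weight alone does not sink it
- motor: not part of the job: small brushless motor, a 31 mm wide, 26 mm tall silvery can with a 12 mm shaft, standing; origin under its centre
- battery: not part of the job: grey battery pack lying flat, 80 x 36 x 26 mm, with a small yellow plug at one end; origin under its centre
- driver: not part of the job: screwdriver lying on the bench, 160 mm long
- spool: not part of the job: grey empty spool standing on its flange, 52 mm wide, 36 mm tall; origin under its centre
- screw_jar: not part of the job: small clear jar with a white cap, 48 mm wide, 60 mm tall; origin under its centre
- collar: not part of the job: small aluminium collar lying flat, 32 mm wide, 14 mm tall, 18 mm bore; origin under its centre
Mind the look-alikes: they are no part of the job. Leave any blue or pink look-alike of the fixture alone.

How it is judged:
On the way, in this order (a step that is already met when the one before it is completed fails the run):
1. the landing gear hangs astride the rail, let go (contact force between gear and rail above 0.4 N and contact force between each of the arm, the fingers and gear below 0.1 N and x of gear_apex in the frame of rail_mid between -0.02 and 0.02 m and y of gear_apex in the frame of rail_mid between -0.095 and 0.095 m and z of gear_apex in the frame of rail_mid between -0.004 and 0.018 m and angle between gear's own z axis and vertical below 0.35 rad), for 0.3 s.
2. the lens barrel is pressed onto both flanks of the V-block, the spring part-way down (value of joint cradle between 0.0025 and 0.0098 m and contact force between lens and cradle_c1 above 1.2 N and contact force between lens and cradle_c2 above 1.2 N and contact force between the fingers and lens above 1 N and distance between lens_center and cradle_seat below 0.015 m and y of lens_center in the frame of cradle_seat between -0.003 and 0.003 m and z of lens_center in the frame of cradle_seat between -0.003 and 0.003 m and angle between the x axis of lens_center and the x axis of cradle_seat, either way round below 0.08 rad), for 0.4 s.
At the end, for the whole second after the job is handed in: Fingers push the barrel (>1 N); it presses each flank >1.2 N, centre within 15 mm of the seat, 3 mm across and in height, axis within 0.08 rad of the V; V-block 2.5 to 9.8 mm down. The gear hangs on the bar, untouched, within 20 mm of centre, between the posts, upright within 0.35 rad (all of step 1 and all of step 2); the arm keeps its last pose, push and grip.
It fails at once if a bystander is moved by more than 30 mm (distance of any of motor, battery, driver, spool, screw_jar, collar from where it was at the start of the episode above 0.03 m).
It also fails if it takes over 64 s, if anything falls off the work surface, if the arm or the gripper's body presses on something with over 40 N, if the wrist force passes 120 N, or if a joint passes its speed limit or range.

## Working session

There is one attempt and no reset: what is moved stays moved. The work goes in short steps, Python scripts to look and compute and a shell command to move; the robot and the scene stay as the last step left them, time stands still between calls to the robot, and variables do not carry over. Pictures are saved under pics/ and viewed, about 8 in all and at most 12, crops included, and the job is handed in when it is done.

```bash
mkdir -p pics; ls; cat > h.py <<'E'
import numpy as np, cv2
from plant import ctrl
from scipy.spatial.transform import Rotation as Ro
def T_tool():
    s=ctrl.read_state(); T=np.eye(4); T[:3,3]=s["ee_pos"]; r=np.array(s["tool_rot"])
    T[:3,:3]=Ro.from_euler("xyz",r).as_matrix() if r.size==3 else r; return T
def snap(n,save=None):
    """takes picture; returns img,K,cam_from_world"""
    T=T_tool(); im=ctrl.snapshot(n); m=ctrl.camera_model(n); K=np.array(m["intrinsics"])
    C=np.linalg.inv(T@np.array(m["mount"])) if n=="wrist" else np.array(m["camera_from_world"])
    if save: cv2.imwrite("pics/"+save,im[:,:,::-1])
    return im,K,C
def ray(K,C,uv):
    d=np.linalg.inv(K)@[uv[0],uv[1],1]; R=C[:3,:3]; o=-R.T@C[:3,3]; d=R.T@d; return o,d/np.linalg.norm(d)
def atz(K,C,uv,z):
    o,d=ray(K,C,uv); return o+d*(z-o[2])/d[2]
def tri(rs):
    A=np.zeros((3,3));b=np.zeros(3)
    for o,d in rs:
        P=np.eye(3)-np.outer(d,d);A+=P;b+=P@o
    p=np.linalg.solve(A,b); return p,[np.linalg.norm((np.eye(3)-np.outer(d,d))@(p-o)) for o,d in rs]
def proj(K,C,p):
    q=K@(C[:3,:3]@np.array(p)+C[:3,3]); return q[:2]/q[2]
def plan(p,yaw=None):
    """tool-axis shift in cm from current pose to world point p; turn in deg"""
    T=T_tool(); s=T[:3,:3].T@(np.array(p)-T[:3,3])*100
    return s.round(2)
E
python3 - <<'E'
from h import *
s=ctrl.read_state(); print(s)
ims={n:snap(n,n+"0.png") for n in("top","side")}
names="gear_grip gear_apex rail_mid rail lens_center cradle_seat fixture motor battery driver spool screw_jar collar".split()
for n in names:
    for c in ("top","side"):
        print(n,c,[(np.round(d["uv"]).tolist(),round(d["conf"],2)) for d in ctrl.pinpoint(n,c)])
im=np.vstack([cv2.resize(ims[c][0],(480,300)) for c in("top","side")])
cv2.imwrite("pics/a.png",im[:,:,::-1])
E
```

```text
pics
{'clock': 0.0, 'joints': array([ 1.09371556e+00,  3.81203944e-01,  1.29822890e+00, -1.30677239e-05,
        1.46357491e+00, -2.15291386e-01]), 'joint_velocities': array([ 7.72836019e-05,  3.93279885e-04, -1.01776890e-04,  1.17458822e-05,
        6.44093968e-04,  3.40851474e-04]), 'effort': array([ 1.63561097e-03, -4.37920511e+01, -2.24552250e+01,  7.13458308e-02,
        3.53143830e-02, -1.49458433e-04]), 'ee_pos': array([0.14223259, 0.53104138, 0.25514422]), 'tool_rot': array([-3.14020744e+00, -2.89620480e-04,  2.87980448e+00]), 'force': array([-0.40424423, -0.45579746,  0.06781178]), 'moment': array([-0.00114307, -0.0176772 , -0.02607635]), 'width': 0.08793098056023427}
gear_grip top [([332.0, 219.0], 0.92)]
gear_grip side [([307.0, 213.0], 0.82), ([413.0, 282.0], 0.66)]
gear_apex top [([330.0, 219.0], 0.74), ([394.0, 162.0], 0.71)]
gear_apex side [([306.0, 221.0], 0.74)]
rail_mid top [([442.0, 207.0], 0.77), ([391.0, 285.0], 0.29)]
rail_mid side [([396.0, 273.0], 0.79)]
rail top []
rail side []
lens_center top [([197.0, 238.0], 0.76)]
lens_center side [([238.0, 190.0], 0.66),
[... 209 characters left out ...]
re top [([325.0, 216.0], 0.94), ([263.0, 218.0], 0.88), ([374.0, 119.0], 0.71)]
fixture side [([277.0, 224.0], 0.92), ([440.0, 255.0], 0.74), ([309.0, 255.0], 0.56)]
motor top [([262.0, 290.0], 0.47)]
motor side [([204.0, 244.0], 0.59)]
battery top [([390.0, 289.0], 0.72), ([395.0, 163.0], 0.68)]
battery side [([257.0, 352.0], 0.62)]
driver top [([335.0, 165.0], 0.56)]
driver side [([366.0, 240.0], 0.8), ([305.0, 230.0], 0.36)]
spool top [([255.0, 165.0], 0.7), ([197.0, 237.0], 0.44)]
spool side [([325.0, 200.0], 0.52), ([366.0, 242.0], 0.35)]
screw_jar top [([397.0, 164.0], 0.61)]
screw_jar side [([412.0, 283.0], 0.7)]
collar top [([306.0, 291.0], 0.59)]
collar side [([220.0, 275.0], 0.72)]
```

```bash
python3 - <<'E'
from h import *
a=cv2.imread("pics/top0.png")[90:330,150:490]; b=cv2.imread("pics/side0.png")[130:380,170:500]
a=cv2.resize(a,(680,480))[:, :]; cv2.imwrite("pics/b.png",cv2.resize(a,(800,565)))
cv2.imwrite("pics/c.png",cv2.resize(b,(792,600)))
s={}
for c in("top","side"):
    m=ctrl.camera_model(c); s[c]=(np.array(m["intrinsics"]),np.array(m["camera_from_world"]))
for n,u,v in [("grip",(332,219),(307,213)),("apex",(330,219),(306,221)),("rail",(442,207),(396,273)),("lens",(197,238),(238,190)),("seat",(325,218),(307,229)),("seat2",(258,222),(274,196)),("jar",(397,164),(412,283))]:
    p,e=tri([ray(*s["top"],u),ray(*s["side"],v)]); print(n,p.round(4),np.round(e,4))
E
```

```text
grip [ 0.5678 -0.0332  0.1252] [0. 0.]
apex [ 0.5673 -0.0292  0.1038] [0.0005 0.0005]
rail [ 0.5992 -0.2806  0.1482] [0.0019 0.0019]
lens [0.5162 0.2999 0.0254] [0.004 0.004]
seat [ 0.5714 -0.0191  0.0759] [0.0016 0.0016]
seat2 [0.5603 0.1415 0.0758] [0.004 0.004]
jar [ 0.7128 -0.2032  0.0132] [0.0033 0.0033]
```

View pics/b.png

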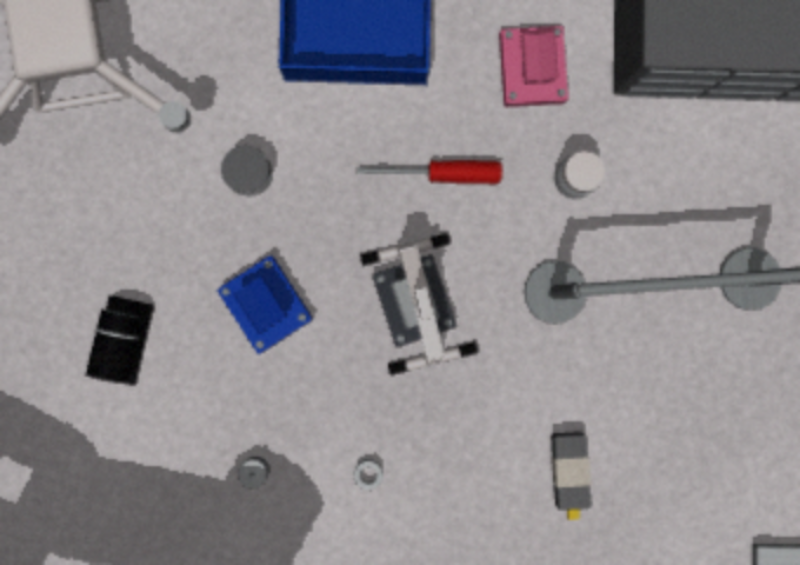

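View pics/c.png

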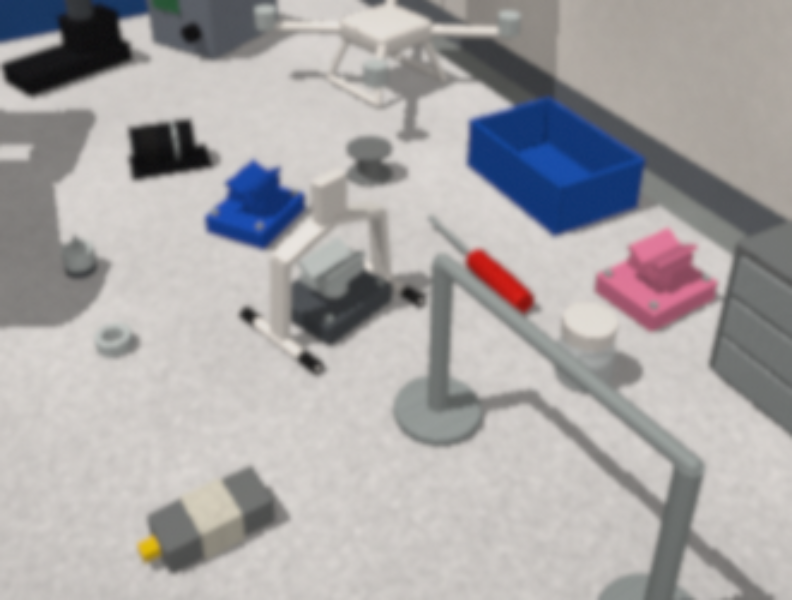

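Top view (crop px → things): the real fixture is dark steel with the gear over it, at crop (415,300). Its look-alikes are blue at (265,305) and pink at (535,65). The white drone at (60,50) carries its own landing gear. The lens is the black barrel at (120,340); the dark spool at (247,168) is a possible mistake. The rail is on the right, from (560,290) to beyond 800. I'm choosing the dark fixture, the free white U and the black barrel on its rods, and moving the wrist camera over the gear.

```bash
python3 -c "
from h import *
print(np.array(ctrl.camera_model('wrist')['mount']).round(3).tolist())
print(plan([0.50,-0.04,0.36]))"
python3 -m creep '[[-48.9,-45.6,-10,-28,-1],[-48.9,-45.6,-10,-28,-1],[-48.9,-45.6,-10,-28,-1],[-48.9,-45.6,-10,-28,-1],[-48.9,-45.6,-10,-28,-1],[-48.9,-45.6,-10,-28,-1],[-48.9,-45.6,-10,-28,-1],[-48.9,-45.6,-10,-28,-1],[-48.9,-45.6,-10,-28,-1],[-48.9,-45.6,-10,-28,-1],[-48.9,-45.6,-10,-28,-1],[-48.9,-45.6,-10,-28,-1]]'
```

```text
[[0.001, -0.952, -0.307, 0.08], [1.0, 0.002, -0.001, 0.0], [0.001, -0.307, 0.952, -0.128], [0.0, 0.0, 0.0, 1.0]]
[-49.33 -45.92 -10.43]
clock: 2.9
ee_pos: [0.4982, -0.0389, 0.3552]
tool_rot: [-3.142, -0.0, -2.919]
force: [-0.2, 0.8, -0.2]
width: 0.0882
```

```bash
python3 - <<'E'
from h import *
im,K,C=snap("wrist","w1.png"); _,Kt,Ct=snap("top")
cv2.imwrite("pics/w1c.png",im[:,:,::-1])
H={"gear_grip":.127,"gear_apex":.1,"cradle_seat":.074,"fixture":0,"gear":0}
for n in H:
    for d in ctrl.pinpoint(n,"wrist"): print(n,np.round(d["uv"]),round(d["conf"],2),atz(K,C,d["uv"],H[n]).round(4))
    for d in ctrl.pinpoint(n,"top"): print("  top",n,np.round(d["uv"]),round(d["conf"],2),atz(Kt,Ct,d["uv"],H[n]).round(4))
E
```

```text
gear_grip [317. 229.] 0.69 [ 0.5694 -0.0225  0.127 ]
  top gear_grip [332. 219.] 0.84 [ 0.5684 -0.0333  0.127 ]
  top gear_grip [394. 163.] 0.58 [ 0.7017 -0.1754  0.127 ]
gear_apex [314. 219.] 0.85 [ 0.5687 -0.0264  0.1   ]
  top gear_apex [329. 217.] 0.78 [ 0.5715 -0.0278  0.1   ]
cradle_seat [316. 211.] 0.62 [ 0.5687 -0.0244  0.074 ]
cradle_seat [441. 234.] 0.61 [0.5626 0.142  0.074 ]
cradle_seat [194. 358.] 0.56 [ 0.8374 -0.1511  0.074 ]
  top cradle_seat [258. 221.] 0.83 [0.5579 0.1431 0.074 ]
  top cradle_seat [380. 113.] 0.83 [ 0.8325 -0.1478  0.074 ]
  top cradle_seat [328. 219.] 0.42 [ 0.5672 -0.0266  0.074 ]
fixture [318. 199.] 0.85 [ 0.5757 -0.0209  0.    ]
fixture [215. 327.] 0.83 [ 0.8391 -0.1399  0.    ]
fixture [421. 215.] 0.68 [0.5662 0.1372 0.    ]
  top fixture [326. 214.] 0.91 [ 0.5801 -0.0239  0.    ]
  top fixture [264. 222.] 0.91 [0.5573 0.1373 0.    ]
  top fixture [378. 118.] 0.84 [ 0.838  -0.1559  0.    ]
gear [317. 193.] 0.56 [ 0.5661 -0.0234  0.    ]
```

View pics/w1c.png

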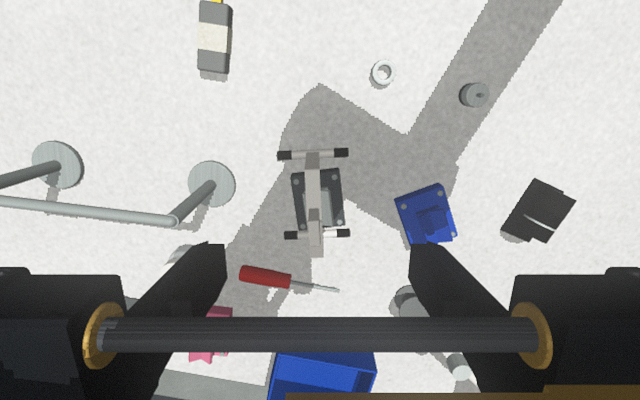

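```bash
python3 - <<'E'
from h import *
w=cv2.imread("pics/w1.png"); t=cv2.imread("pics/top0.png")
a=cv2.resize(w[140:265,265:365],None,fx=4.8,fy=4.8,interpolation=cv2.INTER_CUBIC)
b=cv2.resize(t[185:255,295:360],None,fx=8.57*.55,fy=8.57,interpolation=cv2.INTER_CUBIC) if 0 else cv2.resize(t[185:255,297:357],(300,350),interpolation=cv2.INTER_CUBIC)
o=np.zeros((600,790,3),np.uint8); o[:a.shape[0],:480]=a; o[:350,485:785]=b
cv2.imwrite("pics/z1.png",o)
E
```

```text
(no output)
```

View pics/z1.png

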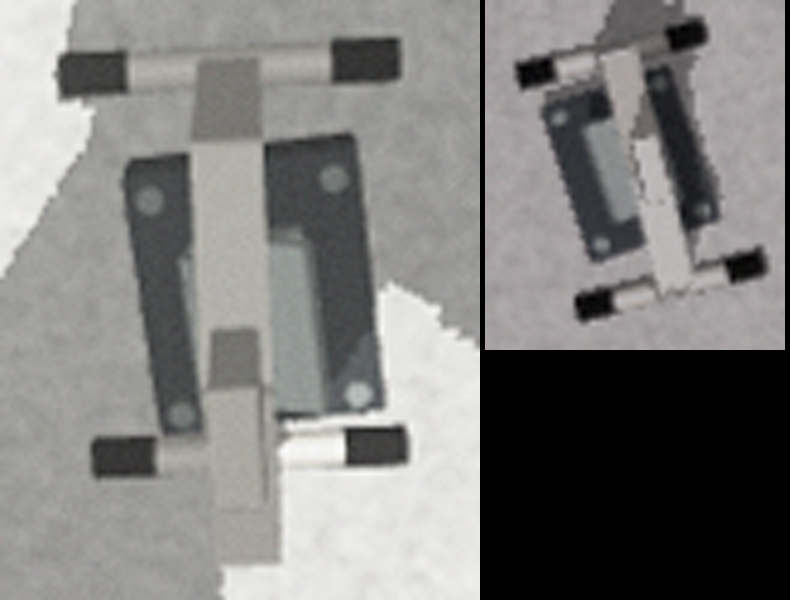

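```bash
cat > m.py <<'E'
from h import *
m=ctrl.camera_model("wrist"); K=np.array(m["intrinsics"]); C=np.linalg.inv(T_tool()@np.array(m["mount"]))
g=lambda x,y,z: atz(K,C,(265+x/4.8,140+y/4.8),z)
ang=lambda v: np.degrees(np.arctan2(v[1],v[0])).round(1)
u=[g(60,76,.008),g(400,59,.008)]; l=[g(93,458,.008),g(408,445,.008)]
print("skid y dirs",ang(u[0]-u[1])+180,ang(l[0]-l[1])+180,"len",np.linalg.norm(u[0]-u[1]),np.linalg.norm(l[0]-l[1]))
cu=sum(u)/2;cl=sum(l)/2;print("skid ctr",cu.round(4),cl.round(4),"mid",((cu+cl)/2).round(4),"dist",np.linalg.norm(cl-cu).round(4),"x dir",ang(cl-cu))
f=[g(x,y,.022) for x,y in((125,160),(353,133),(383,408),(162,437))]
print("fix ctr",(sum(f)/4).round(4),"x dirs",ang(f[3]-f[0]),ang(f[2]-f[1]),"y",ang(f[0]-f[1]),ang(f[3]-f[2]),[np.linalg.norm(f[i]-f[(i+1)%4]).round(4) for i in range(4)])
print("tab top",g(236,448,.144).round(4), "ends",g(236,388,.144).round(4),g(236,508,.144).round(4))
r=[atz(K,C,p,.15) for p in((0,201),(170,221))];print("rail",r[0].round(4),r[1].round(4),ang(r[1]-r[0]))
s={c:(np.array(ctrl.camera_model(c)["intrinsics"]),np.array(ctrl.camera_model(c)["camera_from_world"])) for c in("top","side")}
# side & top rail ends (crop coords)
t=[(150+x/2.353,90+y/2.353) for x,y in((556,292),)]
q=[(170+x/2.4,130+y/2.4) for x,y in((443,260),(690,463))]
for p in t: print("top end",atz(*s["top"],p,.15).round(4))
for p in q: print("side end",atz(*s["side"],p,.15).round(4))
print("tool y", T_tool()[:3,1])
E
python3 m.py
```

```text
skid y dirs 106.0 105.7 len 0.10017942106003576 0.10006393678555396
skid ctr [ 0.5084 -0.0393  0.008 ] [ 0.627  -0.0055  0.008 ] mid [ 0.5677 -0.0224  0.008 ] dist 0.1233 x dir 15.9
fix ctr [ 0.5688 -0.0173  0.022 ] x dirs 19.2 20.3 y -69.9 -68.8 [np.float64(0.0666), np.float64(0.0865), np.float64(0.0683), np.float64(0.088)]
tab top [ 0.5672 -0.0225  0.144 ] ends [ 0.553  -0.0257  0.144 ] [ 0.5818 -0.0191  0.144 ]
rail [ 0.603  -0.3482  0.15  ] [ 0.5854 -0.1744  0.15  ] 95.8
top end [ 0.5816 -0.1544  0.15  ]
side end [ 0.5876 -0.1775  0.15  ]
side end [ 0.6073 -0.3971  0.15  ]
tool y [-2.25395564e-01  9.74267330e-01 -9.69446167e-05]
```

```bash
python3 -c "
from h import *
print(plan([.5674,-.0225,.129]),plan([.5674,-.0225,.2]))"
```

```text
[-7.19 -0.33 22.69] [-7.19 -0.33 15.59]
```

```bash
python3 -m creep '[[-7.2,-0.3,5,-3,-1],[-7.2,-0.3,10,-3,-1],[-7.2,-0.3,15,-3,-1],[-7.2,-0.3,19,-3,-1],[-7.2,-0.3,21.5,-3,-1],[-7.2,-0.3,22.7,-3,-1],[-7.2,-0.3,22.7,-3,-1],[-7.2,-0.3,22.7,-3,-1]]' 25
python3 - <<'E'
from h import *
print(ctrl.read_state()["joints"].round(3))
im,K,C=snap("wrist","w2.png"); _,Kt,Ct=snap("side","s2.png")
a=im[100:400,120:520]; b=_[150:300,220:420]
cv2.imwrite("pics/z2.png",np.hstack([cv2.resize(a,(400,300)),cv2.resize(b,(400,300))])[:,:,::-1])
E
```

```text
clock: 4.5
ee_pos: [0.5679, -0.0223, 0.13]
tool_rot: [-3.14, 0.002, -2.862]
force: [-1.0, 0.1, 0.8]
width: 0.0883
[-0.247  0.53   1.437 -0.     1.173 -2.098]
```

View pics/z2.png

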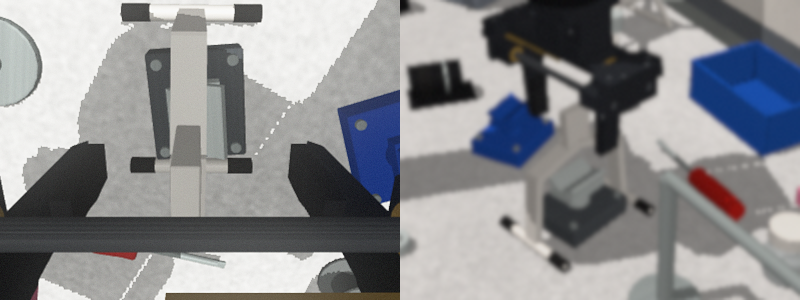

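```bash
python3 -m creep '[[0,0,0,0,1],[0,0,0,0,1],[0,0,0,0,1],[0,0,0,0,1],[0,0,0,0,1],[0,0,-2,0,1],[0,0,-6,0,1],[0,0,-12,0,1],[0,0,-18,0,1],[0,0,-18,0,1],[0,0,-18,0,1]]' 25
python3 -c "
from h import *
print(plan([.597,-.287,.31]))"
```

```text
clock: 5.98
ee_pos: [0.5671, -0.0221, 0.3089]
tool_rot: [-3.141, 0.001, -2.862]
force: [-0.4, 0.6, -0.8]
width: 0.0002
[  4.44 -26.29  -0.1 ]
```

```bash
python3 - <<'E'
from h import *
im,K,C=snap("wrist","w3.png"); b,Kt,Ct=snap("side","s3.png")
cv2.imwrite("pics/z3.png",np.hstack([im[0:400,200:440],cv2.resize(b[150:300,220:420],(534,400))])[:,:,::-1])
for n,z in (("gear_grip",.127),("gear_apex",.1)):
  for c,k in (("wrist",(K,C)),("side",(Kt,Ct))):
    for d in ctrl.pinpoint(n,c): print(n,c,np.round(d["uv"]),round(d["conf"],2),atz(*k,d["uv"],z).round(4))
E
```

```text
gear_grip wrist [315. 177.] 0.93 [ 0.5685 -0.0237  0.127 ]
gear_grip side [306. 213.] 0.72 [ 0.5651 -0.0365  0.127 ]
gear_grip side [310. 229.] 0.48 [ 0.5474 -0.0862  0.127 ]
gear_apex wrist [314. 169.] 0.64 [ 0.5673 -0.0254  0.1   ]
gear_apex side [303. 222.] 0.74 [ 0.5621 -0.0259  0.1   ]
```

View pics/z3.png

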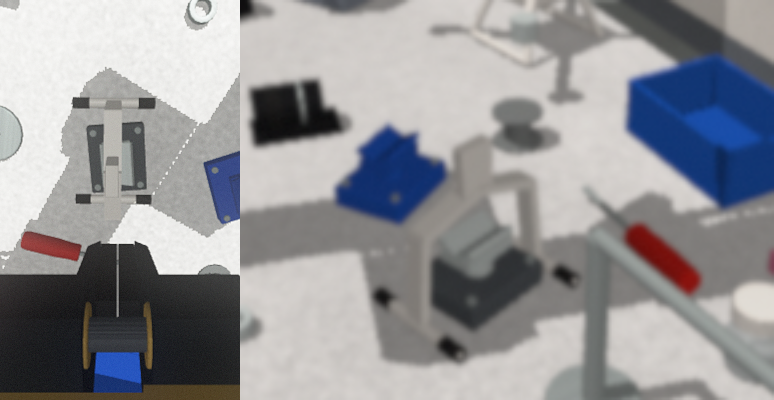

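The gear hasn't moved. The fingers were still closing when the lift began, so I'll go down again and wait for them to close.

```bash
python3 -m creep '[[0,0,0,0,-1],[0,0,0,0,-1],[0,0,0,0,-1],[0,0,0,0,-1],[0,0,0,0,-1],[0,0,0,0,-1],[0,0,5,0,-1],[0,0,10,0,-1],[0,0,14,0,-1],[0,0,17,0,-1],[0,0,18,0,-1],[0,0,18,0,-1]]' 25
python3 -m creep '[[0,0,0,0,1],[0,0,0,0,1],[0,0,0,0,1],[0,0,0,0,1],[0,0,0,0,1],[0,0,0,0,1],[0,0,0,0,1],[0,0,0,0,1],[0,0,0,0,1]]' 25
```

```text
clock: 7.78
ee_pos: [0.5676, -0.0222, 0.1293]
tool_rot: [-3.141, 0.0, -2.862]
force: [-0.2, -0.6, -0.1]
width: 0.0877
clock: 8.9
ee_pos: [0.5675, -0.0222, 0.1291]
tool_rot: [3.141, -0.0, -2.862]
force: [-0.6, 0.7, -1.7]
width: 0.0121
```

Width is 12 mm, so the tab is gripped. Lifting, then traversing to above the rail.

```bash
python3 -m creep '[[0,0,-3,0,1],[0,0,-8,0,1],[0,0,-13,0,1],[0,0,-18,0,1],[0,0,-18,0,1],[1,-6,-18,3,1],[2.2,-12,-18,6,1],[3.3,-18,-18,8,1],[4.4,-24,-18,10,1],[4.4,-26.3,-18,10.7,1],[4.4,-26.3,-18,10.7,1],[4.4,-26.3,-18,10.7,1]]'
python3 - <<'E'
from h import *
print(plan([.597,-.287,.185]))
im,K,C=snap("wrist","w4.png"); b,Kt,Ct=snap("side","s4.png")
cv2.imwrite("pics/z4.png",np.vstack([cv2.resize(im[0:300],(480,225)),cv2.resize(b[120:380,250:570],(480,375))])[:,:,::-1])
for n in ("gear_grip","gear_apex","rail_mid"):
  for c in("wrist","side"):
    k=(K,C) if c=="wrist" else (Kt,Ct)
    for d in ctrl.pinpoint(n,c): print(n,c,np.round(d["uv"]),round(d["conf"],2),[atz(*k,d["uv"],z).round(4) for z in(.15,.28,.307)])
E
```

```text
clock: 10.4
ee_pos: [0.5977, -0.2861, 0.3081]
tool_rot: [3.14, -0.001, -3.048]
force: [-0.1, -0.2, -0.8]
width: 0.012
[ 0.06 -0.11 12.31]
gear_grip wrist [318. 282.] 0.8 [array([ 0.6958, -0.2757,  0.15  ]), array([ 0.615 , -0.2838,  0.28  ]), array([ 0.5982, -0.2855,  0.307 ])]
gear_grip side [412. 186.] 0.59 [array([ 0.7878, -0.0834,  0.15  ]), array([ 0.6282, -0.2581,  0.28  ]), array([ 0.5951, -0.2944,  0.307 ])]
gear_grip side [407. 202.] 0.29 [array([ 0.7406, -0.1262,  0.15  ]), array([ 0.596 , -0.2873,  0.28  ]), array([ 0.566 , -0.3208,  0.307 ])]
gear_apex wrist [319. 250.] 0.92 [array([ 0.6611, -0.2778,  0.15  ]), array([ 0.596 , -0.2849,  0.28  ]), array([ 0.5825, -0.2864,  0.307 ])]
gear_apex side [408. 201.] 0.74 [array([ 0.7423, -0.1263,  0.15  ]), array([ 0.5972, -0.2874,  0.28  ]), array([ 0.567 , -0.3208,  0.307 ])]
rail_mid side [397. 273.] 0.55 [array([ 0.5972, -0.2819,  0.15  ]), array([ 0.4981, -0.3935,  0.28  ]), array([ 0.4776, -0.4167,  0.307 ])]
```

View pics/z4.png

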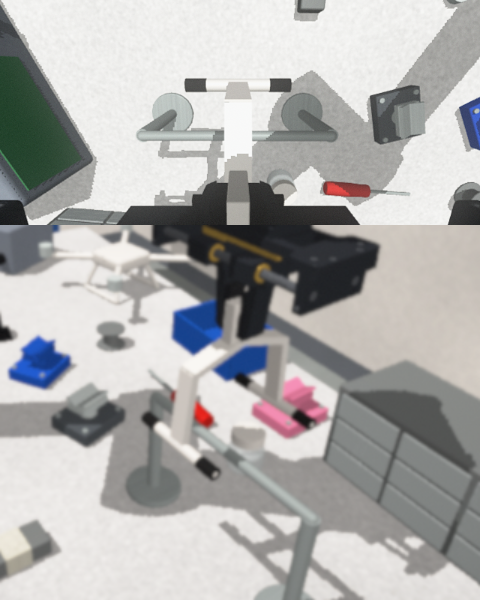

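The gear is held upright with its arch over the bar, which runs at wrist px (185..445,180). Lowering it onto the bar.

```bash
python3 -m creep '[[0,-0.1,4,0,1],[0,-0.1,8,0,1],[0,-0.1,10.5,0,1],[0,-0.1,11.5,0,1],[0,-0.1,12.1,0,1],[0,-0.1,12.4,0,1],[0,-0.1,12.4,0,1],[0,-0.1,12.4,0,1]]'
python3 - <<'E'
from h import *
b,Kt,Ct=snap("side","s5.png"); t,K,C=snap("top","t5.png")
cv2.imwrite("pics/z5.png",np.hstack([cv2.resize(b[180:380,300:520],(440,400)),cv2.resize(t[130:290,380:510],(325,400))])[:,:,::-1])
E
```

```text
clock: 11.8
ee_pos: [0.5981, -0.2878, 0.1858]
tool_rot: [-3.141, 0.001, -3.048]
force: [-0.5, 1.3, -1.3]
width: 0.012
```

View pics/z5.png

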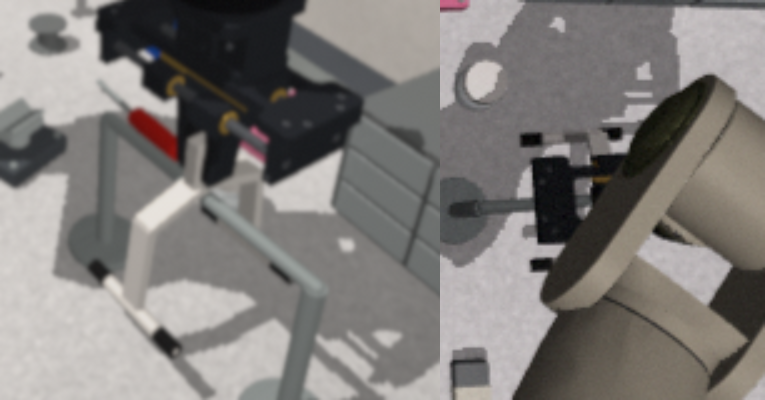

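The gear sits astride the bar with one skid on each side. Settling it 2 mm lower.

```bash
python3 -m creep '[[0,0,0.15,0,1],[0,0,0.25,0,1],[0,0,0.25,0,1]]'
```

```text
clock: 12.28
ee_pos: [0.5982, -0.2878, 0.1852]
tool_rot: [-3.139, 0.002, -3.048]
force: [-3.1, 2.2, 9.4]
width: 0.0117
```

```bash
python3 -m creep '[[0,0,-0.15,0,0.5],[0,0,-0.15,0,0.3],[0,0,-0.15,0,0],[0,0,-0.15,0,-0.3],[0,0,-0.15,0,-0.3],[0,0,-0.15,0,-0.3],[0,0,-4,0,-0.3],[0,0,-9,0,-1],[0,0,-15,0,-1],[0,0,-17,0,-1],[0,0,-17,0,-1]]'
python3 - <<'E'
from h import *
T=T_tool()
b,Ks,Cs=snap("side","s6.png"); im,K,C=snap("wrist","w6.png"); t,Kt,Ct=snap("top","t6.png")
cv2.imwrite("pics/z6.png",np.hstack([cv2.resize(b[180:380,300:520],(440,400)),cv2.resize(im,(360,225)) if 0 else cv2.resize(im[0:320,80:368],(360,400))])[:,:,::-1])
k={"wrist":(K,C),"side":(Ks,Cs),"top":(Kt,Ct)}
for n,z in (("gear_grip",.183),("gear_apex",.156),("lens_center",.03)):
  for c in k:
    for d in ctrl.pinpoint(n,c): print(n,c,np.round(d["uv"]),round(d["conf"],2),atz(*k[c],d["uv"],z).round(4))
print(plan([.50,.16,.33]),ctrl.read_state()["joints"].round(2))
E
```

```text
clock: 13.65
ee_pos: [0.5979, -0.2876, 0.3565]
tool_rot: [-3.137, 0.005, -3.048]
force: [0.1, 0.0, -0.3]
width: 0.0878
gear_grip wrist [319. 182.] 0.56 [ 0.6006 -0.2856  0.183 ]
gear_grip side [403. 259.] 0.68 [ 0.5993 -0.2901  0.183 ]
gear_grip side [367. 241.] 0.38 [ 0.5766 -0.2297  0.183 ]
gear_grip top [453. 207.] 0.94 [ 0.6004 -0.2954  0.183 ]
gear_apex wrist [318. 174.] 0.58 [ 0.6001 -0.2866  0.156 ]
gear_apex side [399. 268.] 0.87 [ 0.6015 -0.2807  0.156 ]
gear_apex top [389. 290.] 0.69 [ 0.4132 -0.1616  0.156 ]
gear_apex top [446. 208.] 0.56 [ 0.5984 -0.2895  0.156 ]
gear_apex top [453. 210.] 0.5 [ 0.5934 -0.3036  0.156 ]
lens_center side [236. 186.] 0.87 [0.5203 0.3119 0.03  ]
lens_center top [198. 239.] 0.7 [0.5094 0.2986 0.03  ]
lens_center top [305. 292.] 0.69 [0.3844 0.0258 0.03  ]
[ 5.56 45.47  2.4 ] [-0.63  0.56  0.71 -0.    1.86 -2.29]
```

View pics/z6.png

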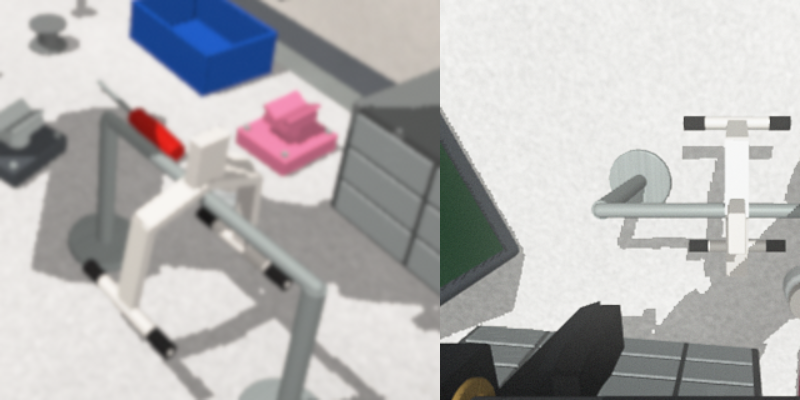

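The gear hangs on the bar, released. Next is a viewpoint that covers both the fixture and the lens.

```bash
python3 -m creep '[[5.6,45.5,2.4,10,-1],[5.6,45.5,2.4,21,-1],[5.6,45.5,2.4,21,-1],[5.6,45.5,2.4,21,-1],[5.6,45.5,2.4,21,-1],[5.6,45.5,2.4,21,-1],[5.6,45.5,2.4,21,-1],[5.6,45.5,2.4,21,-1],[5.6,45.5,2.4,21,-1],[5.6,45.5,2.4,21,-1]]'
python3 - <<'E'
from h import *
im,K,C=snap("wrist","w7.png"); t,Kt,Ct=snap("top","t7.png"); s,Ks,Cs=snap("side","s7.png")
k={"wrist":(K,C),"side":(Ks,Cs),"top":(Kt,Ct)}
np.savez("w7.npz",K=K,C=C)
for n,z in (("fixture",0),("cradle_seat",.074),("lens_center",.03)):
  for c in k:
    for d in ctrl.pinpoint(n,c): print(n,c,np.round(d["uv"]),round(d["conf"],2),atz(*k[c],d["uv"],z).round(4))
lu=proj(K,C,[.513,.3,.03]); fu=proj(K,C,[.5688,-.0173,.05]); print(lu,fu)
def crop(im,u,h):
    x,y=np.clip(int(u[0]),h,640-h),np.clip(int(u[1]),h,400-h); print("off",x-h,y-h); return cv2.resize(im[y-h:y+h,x-h:x+h],(400,400),interpolation=cv2.INTER_CUBIC)
cv2.imwrite("pics/z7.png",np.hstack([crop(im,lu,50),crop(im,fu,50)])[:,:,::-1])
E
```

```text
clock: 15.5
ee_pos: [0.4998, 0.1595, 0.3301]
tool_rot: [-3.14, 0.003, 2.868]
force: [0.2, -0.7, 1.1]
width: 0.0882
fixture wrist [317. 194.] 0.98 [0.5635 0.1411 0.    ]
fixture wrist [201. 385.] 0.79 [ 0.8423 -0.1457  0.    ]
fixture wrist [213. 231.] 0.62 [ 0.5767 -0.0219  0.    ]
fixture side [442. 252.] 0.86 [ 0.8392 -0.1475  0.    ]
fixture side [309. 257.] 0.81 [ 0.5754 -0.0201  0.    ]
fixture side [276. 221.] 0.62 [0.5656 0.1434 0.    ]
fixture top [262. 220.] 0.96 [0.5624 0.1437 0.    ]
fixture top [375. 119.] 0.89 [ 0.8356 -0.1474  0.    ]
fixture top [327. 217.] 0.7 [ 0.5721 -0.0261  0.    ]
fixture top [306. 292.] 0.58 [0.378  0.0228 0.    ]
cradle_seat wrist [315. 215.] 0.96 [0.5649 0.1383 0.074 ]
cradle_seat wrist [194. 251.] 0.93 [ 0.5708 -0.0219  0.074 ]
cradle_seat wrist [359. 280.] 0.7 [0.6659 0.1681 0.074 ]
cradle_seat side [306. 227.] 0.76 [ 0.5745 -0.0104  0.074 ]
cradle_seat side [446. 223.] 0.73 [ 0.8419 -0.1421  0.074 ]
cradle_seat side [272. 195.] 0.71 [0.5635 0.1504 0.074 ]
cradle_seat top [325. 219.] 0.87 [ 0.5675 -0.019   0.074 ]
cradle_seat top [256. 219.] 0.62 [0.5639 0.1476 0.074 ]
cradle_seat top [381. 112.] 0.6 [ 0.8366 -0.1503  0.074 ]
cradle_seat top [390. 289.] 0.26 [ 0.4019 -0.1798  0.074 ]
lens_center wrist [430. 135.] 0.95 [0.5164 0.2999 0.03  ]
lens_center side [238. 185.] 0.8 [0.526  0.3145 0.03  ]
lens_center top [198. 237.] 0.48 [0.5151 0.2983 0.03  ]
lens_center top [325. 218.] 0.48 [ 0.5712 -0.0193  0.03  ]
[429.39011623 132.04686142] [202.50926808 240.52200442]
off 379 82
off 152 190
```

View pics/z7.png

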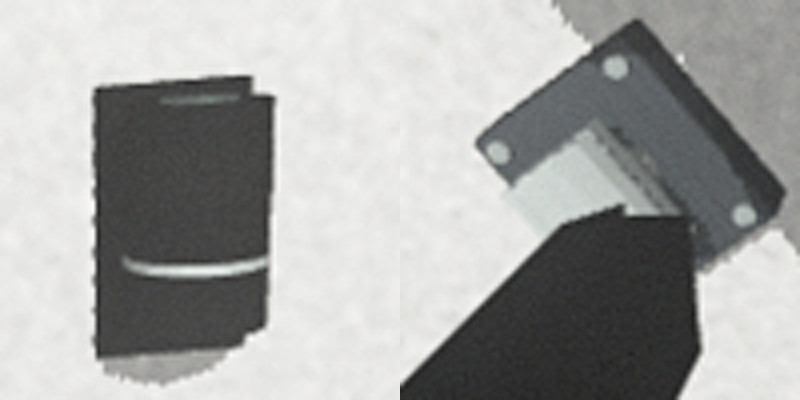

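```bash
python3 -c "
from h import *
print(plan([.5155,.2995,.17]))"
```

```text
[ 2.26 13.86 15.98]
```

```bash
python3 -m creep '[[2.3,13.9,0,0,-1],[2.3,13.9,4,0,-1],[2.3,13.9,8,0,-1],[2.3,13.9,12,0,-1],[2.3,13.9,16,0,-1],[2.3,13.9,16,0,-1],[2.3,13.9,16,0,-1]]'
python3 - <<'E'
from h import *
im,K,C=snap("wrist","w8.png"); T=T_tool()
for d in ctrl.pinpoint("lens_center","wrist"): print(np.round(d["uv"]),round(d["conf"],2),atz(K,C,d["uv"],.03).round(4))
r1=ray(K,C,ctrl.pinpoint("lens_center","wrist")[0]["uv"]); z=np.load("w7.npz"); r2=ray(z["K"],z["C"],(430,135)); print(tri([r1,r2]))
for d in ctrl.masks_of("lens","wrist"):
    m=d["region"].astype(np.uint8); print(d["conf"],d["extent"]); c=max(cv2.findContours(m,0,2)[0],key=cv2.contourArea); print(cv2.minAreaRect(c))
print(K[0,0],T[:3,1]); cv2.imwrite("pics/z8.png",im[60:400,120:520,::-1])
E
```

```text
clock: 16.98
ee_pos: [0.516, 0.3002, 0.1716]
tool_rot: [3.141, 0.005, 2.869]
force: [-1.1, 0.0, 0.3]
width: 0.0881Traceback (most recent call last):
  File "<stdin>", line 4, in <module>
IndexError: list index out of range
```

```bash
python3 - <<'E'
from h import *
im,K,C=snap("wrist","w8.png"); T=T_tool()
for n in("lens","lens_center"):
  for d in ctrl.masks_of(n,"wrist"):
    m=d["region"].astype(np.uint8); print(d["conf"],d["extent"]); c=max(cv2.findContours(m,0,2)[0],key=cv2.contourArea); print(cv2.minAreaRect(c))
for d in ctrl.pinpoint("lens","wrist"): print(np.round(d["uv"]),round(d["conf"],2),atz(K,C,d["uv"],.03).round(4))
print("expect",proj(K,C,[.516,.2995,.03]))
print(K[0,0],T[:3,1]); cv2.imwrite("pics/z8.png",im[60:400,120:520,::-1])
E
```

```text
0.95 [287.3, 145.5, 345.6, 238.9]
((315.0, 190.99998474121094), (96.63758850097656, 54.76130676269531), 85.60128784179688)
0.56 [288.0, 143.0, 345.1, 242.1]
((314.8663330078125, 190.69509887695312), (95.84851837158203, 54.738922119140625), 85.76361083984375)
[314. 192.] 0.79 [0.5189 0.2965 0.03  ]
expect [316.5387669  187.90097549]
340.10692889867795 [2.69654632e-01 9.62957053e-01 3.05794981e-04]
```

View pics/z8.png

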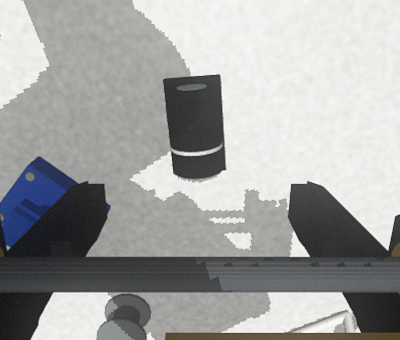

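```bash
python3 - <<'E'
from h import *
m=ctrl.camera_model("wrist"); K=np.array(m["intrinsics"]); T=T_tool(); C=np.linalg.inv(T@np.array(m["mount"]))
# fit: predicted silhouette of cylinder vs mask
from scipy.optimize import minimize
m=ctrl.masks_of("lens","wrist"); reg=m[0]["region"].astype(np.uint8)
def sil(p):
    a=p[2]; ax=np.array([np.cos(a),np.sin(a),0]); n=np.array([-np.sin(a),np.cos(a),0]); P=[]
    for s in(-.035,.035):
        for t in np.linspace(0,2*np.pi,48): P.append(proj(K,C,np.array([p[0],p[1],.03])+s*ax+.022*(np.cos(t)*n+np.array([0,0,np.sin(t)]))))
    h=cv2.convexHull(np.array(P,np.float32)); im=np.zeros((400,640),np.uint8)
    cv2.fillConvexPoly(im,np.round(h*16).astype(np.int32),1,cv2.LINE_8,4); return im
f=lambda p: 1-(sil(p)&reg).sum()/(sil(p)|reg).sum()
best=min((minimize(f,[.516,.2995,a],method="Nelder-Mead",options=dict(initial_simplex=np.array([[.516,.2995,a],[.522,.2995,a],[.516,.305,a],[.516,.2995,a+.08]]))) for a in (-.35,-.25,-.15)),key=lambda r:r.fun)
p=best.x; print(p.round(4),np.degrees(p[2]),best.fun)
print("tool y angle",np.degrees(np.arctan2(T[1,1],T[0,1])))
for z in(.12,.03): print(plan([p[0],p[1],z]))
E
```

```text
[ 0.5162  0.2978 -0.1858] -10.64838222930157 0.04357128963236723
tool y angle 74.35366103919213
[-0.13 -0.19  5.03]
[-0.09 -0.18 14.03]
```

Silhouette fit: lens at (0.516, 0.298), axis −10.6°, IoU 0.96. Its height agrees with the given 30 mm. Descending to grasp it.

```bash
python3 -m creep '[[-0.1,-0.2,3,-5,-1],[-0.1,-0.2,7,-5,-1],[-0.1,-0.2,10,-5,-1],[-0.1,-0.2,12.5,-5,-1],[-0.1,-0.2,14,-5,-1],[-0.1,-0.2,14,-5,-1],[-0.1,-0.2,14,-5,-1]]' 20
python3 -m creep '[[0,0,0,0,1],[0,0,0,0,1],[0,0,0,0,1],[0,0,0,0,1],[0,0,0,0,1],[0,0,0,0,1],[0,0,0,0,1],[0,0,0,0,1]]' 20
```

```text
clock: 18.25
ee_pos: [0.5167, 0.2978, 0.0313]
tool_rot: [-3.141, 0.005, 2.956]
force: [0.4, 0.3, -0.3]
width: 0.0879
clock: 19.25
ee_pos: [0.5167, 0.2978, 0.0313]
tool_rot: [-3.142, 0.005, 2.956]
force: [0.4, 0.5, 0.2]
width: 0.0431
```

```bash
python3 -m creep '[[0,0,-2,0,1],[0,0,-7,0,1],[0,0,-13,0,1],[0,0,-19,0,1],[0,0,-22,0,1],[0,0,-22,0,1]]'
python3 -c "
from h import *
print(plan([.63,0,.25]))"
```

```text
clock: 20.0
ee_pos: [0.516, 0.2981, 0.2528]
tool_rot: [3.14, 0.008, 2.956]
force: [0.7, -0.1, -3.6]
width: 0.0435
[-16.71 -27.19   0.37]
```

```bash
python3 -m creep '[[-16.7,-27.2,0,-10,1],[-16.7,-27.2,0,-20,1],[-16.7,-27.2,0,-30,1],[-16.7,-27.2,0,-30,1],[-16.7,-27.2,0,-30,1],[-16.7,-27.2,0,-30,1],[-16.7,-27.2,0,-30,1],[-16.7,-27.2,0,-30,1],[-16.7,-27.2,0,-30,1]]'
python3 - <<'E'
from h import *
im,K,C=snap("wrist","w9.png"); T=T_tool()
print(T[:3,3],np.degrees(np.arctan2(T[1,1],T[0,1])), ctrl.read_state()["width"], proj(K,C,[.5688,-.0173,.022]))
for n,z in (("fixture",0),("cradle_seat",.074)):
  for d in ctrl.pinpoint(n,"wrist"): print(n,np.round(d["uv"],1),round(d["conf"],2),atz(K,C,d["uv"],z).round(4))
for n in("fixture","cradle_seat","lens"):
  for d in ctrl.masks_of(n,"wrist"): print(n,d["conf"],d["extent"],d["region"].sum())
np.savez("w9.npz",K=K,C=C)
x,y=proj(K,C,[.5688,-.0173,.04]).astype(int); x0=max(x-65,0);y0=max(y-65,0)
a=cv2.resize(im[y0:y0+130,x0:x0+130],(600,600),interpolation=cv2.INTER_CUBIC); print("off",x0,y0,"scale",600/130)
cv2.imwrite("pics/z9.png",a[:,:,::-1])
E
```

```text
clock: 21.12
ee_pos: [0.6295, 0.0014, 0.2537]
tool_rot: [-3.139, 0.008, -2.802]
force: [-0.1, 0.3, -1.4]
width: 0.0434
[0.62961024 0.00123429 0.25379326] 109.45372207308478 0.042844399130430935 [320.40052581 101.88610553]
fixture [455.4 149.4] 0.78 [0.5675 0.1437 0.    ]
fixture [316.7 106.5] 0.6 [ 0.5757 -0.019   0.    ]
fixture [156.8 271.5] 0.59 [ 0.8359 -0.1429  0.    ]
cradle_seat [482.  159.1] 0.86 [0.5646 0.1379 0.074 ]
cradle_seat [313.8 108. ] 0.72 [ 0.5733 -0.0221  0.074 ]
fixture 0.96 [417.6, 100.8, 497.8, 195.2] 5751
fixture 0.71 [120.5, 239.4, 186.2, 277.8] 2079
fixture 0.66 [281.4, 65.5, 352.0, 147.2] 5781
cradle_seat 0.62 [449.2, 125.5, 498.4, 182.5] 2151
cradle_seat 0.56 [293.5, 76.5, 339.5, 133.3] 2168
cradle_seat 0.45 [119.2, 267.2, 153.6, 272.9] 173
lens 0.62 [265.6, 188.4, 374.9, 382.8] 15383
lens 0.35 [297.7, 75.8, 335.0, 133.6] 2251
off 255 37 scale 4.615384615384615
```

View pics/z9.png

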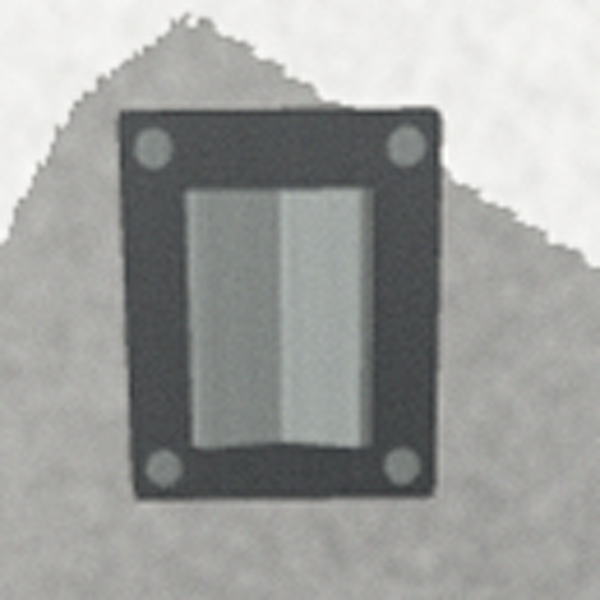

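The picture shows the dark fixture, empty, with the valley line from crop (279,190) to (283,443).

```bash
python3 - <<'E'
from h import *
z=np.load("w9.npz");K,C=z["K"],z["C"]; s=600/130
g=lambda x,y,h: atz(K,C,(255+x/s,37+y/s),h)
ang=lambda v: np.degrees(np.arctan2(v[1],v[0])).round(1)
v=[g(279,190,.0486),g(283,443,.0486)];print("valley",v[0].round(4),v[1].round(4),ang(v[1]-v[0]),np.linalg.norm(v[1]-v[0]),(sum(v)/2).round(4))
e=[g(186,190,.058),g(192,446,.058),g(360,190,.058),g(361,446,.058)];print("top edges",(sum(e)/4).round(4),ang(e[1]-e[0]),ang(e[3]-e[2]),np.linalg.norm(e[0]-e[2]),np.linalg.norm(e[1]-e[0]))
b=[g(*p,.022) for p in((120,110),(440,108),(434,496),(136,497))];print("base",(sum(b)/4).round(4),ang(b[3]-b[0]),ang(b[2]-b[1]),np.linalg.norm(b[0]-b[1]),np.linalg.norm(b[1]-b[2]))
c=[g(*p,.022) for p in((153,147),(405,145),(163,467),(401,466))];print("screws",(sum(c)/4).round(4),ang(c[2]+c[3]-c[0]-c[1]))
T=T_tool();print(np.degrees(np.arctan2(T[1,1],T[0,1])),T[:3,:3].round(4).tolist())
E
```

```text
valley [ 0.5493 -0.0293  0.0486] [ 0.5963 -0.0118  0.0486] 20.4 0.05017542609185748 [ 0.5728 -0.0205  0.0486]
top edges [ 0.5729 -0.0217  0.058 ] 19.8 20.6 0.03378934650061209 0.049368339652506164
base [ 0.5723 -0.0206  0.022 ] 20.2 20.3 0.06803484661898343 0.08268347697171625
screws [ 0.5727 -0.0209  0.022 ] 20.0
109.37867381036781 [[-0.9433, -0.3318, 0.0084], [-0.3318, 0.9433, 0.0], [-0.0079, -0.0027, -1.0]]
```

```bash
python3 -c "
from h import *
print(plan([.5724,-.0205,.085]))"
```

```text
[ 6.24 -0.   16.83]
```

```bash
python3 -m creep '[[3,0,0,-1,1],[6.2,0,3,-1,1],[6.2,0,8,-1,1],[6.2,0,12,-1,1],[6.2,0,15,-1,1],[6.2,0,16.4,-1,1],[6.2,0,16.8,-1,1],[6.2,0,16.8,-1,1],[6.2,0,16.8,-1,1]]'
python3 -c "
from h import *
s=ctrl.read_state();print(s['force'],plan([.5724,-.0205,.0755]))"
```

```text
clock: 22.55
ee_pos: [0.5732, -0.0204, 0.0863]
tool_rot: [-3.138, 0.009, -2.786]
force: [-0.3, 0.8, -2.4]
width: 0.0432
[-0.2578918   0.75012161 -2.42021998] [0.09 0.03 1.08]
```

```bash
python3 -m creep '[[0.1,0,0.5,0,1],[0.1,0,0.8,0,1],[0.1,0,0.8,0,1]]'; python3 -m creep '[[0,0,0.15,0,1],[0,0,0.3,0,1],[0,0,0.3,0,1]]'
```

```text
clock: 22.92
ee_pos: [0.5722, -0.0208, 0.0781]
tool_rot: [-3.138, 0.009, -2.786]
force: [0.3, -0.9, -2.0]
width: 0.0434
clock: 23.3
ee_pos: [0.5724, -0.0208, 0.0753]
tool_rot: [-3.138, 0.009, -2.786]
force: [-0.3, -0.5, 1.8]
width: 0.0432
```

Contact at the seat height. Letting go, then raising.

```bash
python3 -m creep '[[0,0,0,0,-0.1],[0,0,0,0,-0.3],[0,0,0,0,-0.6],[0,0,0,0,-1],[0,0,0,0,-1],[0,0,0,0,-1],[0,0,0,0,-1]]' 
python3 -m creep '[[0,0,-3,0,-1],[0,0,-8,0,-1],[0,0,-13,0,-1],[0,0,-15,0,1],[0,0,-15,0,1],[0,0,-15,0,1],[0,0,-15,0,1],[0,0,-15,0,1]]'
cat > fit.py <<'E'
from h import *
from scipy.optimize import minimize
im,K,C=snap("wrist","w10.png"); T=T_tool(); Z=.074
print(proj(K,C,[.5724,-.0205,.074]))
for d in ctrl.pinpoint("lens_center","wrist"): print(np.round(d["uv"]),round(d["conf"],2),atz(K,C,d["uv"],Z).round(4))
m=ctrl.masks_of("lens","wrist")
for d in m: print(d["conf"],d["extent"])
reg=m[0]["region"].astype(np.uint8)
def sil(p):
    a=p[2]; ax=np.array([np.cos(a),np.sin(a),0]); n=np.array([-np.sin(a),np.cos(a),0]); P=[]
    for s in(-.035,.035):
        for t in np.linspace(0,2*np.pi,48): P.append(proj(K,C,np.array([p[0],p[1],Z])+s*ax+.022*(np.cos(t)*n+np.array([0,0,np.sin(t)]))))
    o=np.zeros((400,640),np.uint8); cv2.fillConvexPoly(o,np.round(cv2.convexHull(np.array(P,np.float32))*16).astype(np.int32),1,cv2.LINE_8,4); return o
f=lambda p: 1-(sil(p)&reg).sum()/(sil(p)|reg).sum()
b=min((minimize(f,[.5724,-.0205,a],method="Nelder-Mead",options=dict(initial_simplex=np.array([[.5724,-.0205,a],[.579,-.0205,a],[.5724,-.015,a],[.5724,-.0205,a+.08]]))) for a in(.25,.35,.45)),key=lambda r:r.fun)
p=b.x; print(p.round(4),np.degrees(p[2]).round(1),b.fun); print(plan([p[0],p[1],.113]))
E
python3 fit.py
```

```text
clock: 24.18
ee_pos: [0.5724, -0.0208, 0.0753]
tool_rot: [-3.138, 0.009, -2.786]
force: [0.6, 0.1, 0.0]
width: 0.0881
clock: 25.18
ee_pos: [0.5707, -0.0207, 0.2245]
tool_rot: [-3.138, 0.008, -2.786]
force: [-0.2, -0.9, -0.3]
width: 0.0401
[317.19701273 185.99288144]
[319. 184.] 0.63 [ 0.5701 -0.02    0.074 ]
0.58 [292.9, 142.0, 347.3, 233.9]
0.54 [3.7, 6.1, 70.3, 184.7]
0.4 [0.0, 88.8, 202.2, 165.1]
[ 0.5724 -0.0209  0.3387] 19.4 0.035394545075994155
[-0.04 -0.03 11.2 ]
```

```bash
python3 -m creep '[[0,0,3,0,1],[0,0,6,0,1],[0,0,9,0,1],[0,0,10.3,0,1],[0,0,10.7,0,1],[0,0,10.7,0,1],[0,0,10.7,0,1]]' 30; python3 -c "
from h import *
print(plan([.5724,-.0208,.113]))"
```

```text
clock: 26.2
ee_pos: [0.5723, -0.0209, 0.1189]
tool_rot: [-3.137, 0.01, -2.786]
force: [-1.1, 0.9, -0.4]
width: 0.0004
[-0.01  0.    0.59]
```

```bash
python3 -m creep '[[0,0,0.3,0,1],[0,0,0.6,0,1],[0,0,0.6,0,1]]'; python3 -m creep '[[0,0,0.1,0,1],[0,0,0.2,0,1],[0,0,0.2,0,1]]';python3 -m creep '[[0,0,0.1,0,1],[0,0,0.2,0,1],[0,0,0.2,0,1]]'
```

```text
clock: 26.58
ee_pos: [0.5725, -0.0209, 0.1129]
tool_rot: [-3.137, 0.011, -2.786]
force: [-0.3, -0.1, 1.0]
width: 0.0008
clock: 26.95
ee_pos: [0.5725, -0.0209, 0.111]
tool_rot: [-3.137, 0.011, -2.786]
force: [0.3, 0.5, 3.2]
width: 0.0003
clock: 27.32
ee_pos: [0.5726, -0.0209, 0.109]
tool_rot: [-3.137, 0.011, -2.786]
force: [-1.1, 0.2, 4.9]
width: 0.0007
```

```bash
python3 -m creep '[[0,0,0.1,0,1],[0,0,0.2,0,1],[0,0,0.2,0,1],[0,0,0.2,0,1],[0,0,0.2,0,1],[0,0,0.2,0,1],[0,0,0.2,0,1]]'
python3 - <<'E'
from h import *
F=[]
for c in("side","side","top","top","side"):
    F.append(ctrl.read_state()["force"]); im,K,C=snap(c,c+"11.png")
print(np.mean(F,0))
k={c:(np.array(ctrl.camera_model(c)["intrinsics"]),np.array(ctrl.camera_model(c)["camera_from_world"])) for c in("top","side")}
for n,z in (("gear_grip",.183),("gear_apex",.156),("lens_center",.068)):
  for c in k:
    for d in ctrl.pinpoint(n,c): print(n,c,np.round(d["uv"]),round(d["conf"],2),atz(*k[c],d["uv"],z).round(4))
print(ctrl.read_state()["ee_pos"])
b=cv2.imread("pics/side11.png")[150:350,200:500]; cv2.imwrite("pics/z11.png",cv2.resize(b,(780,520)))
E
```

```text
clock: 28.2
ee_pos: [0.5726, -0.0209, 0.1072]
tool_rot: [-3.137, 0.011, -2.786]
force: [-1.8, 0.2, 5.1]
width: 0.0007
[-1.07653093  0.32890323  5.38588139]
gear_grip top [452. 208.] 0.73 [ 0.5988 -0.2934  0.183 ]
gear_grip side [404. 259.] 0.86 [ 0.6003 -0.2909  0.183 ]
gear_apex top [445. 208.] 0.87 [ 0.5986 -0.286   0.156 ]
gear_apex side [397. 272.] 0.58 [ 0.5949 -0.2852  0.156 ]
lens_center side [306. 232.] 0.7 [ 0.5708 -0.017   0.068 ]
lens_center side [366. 244.] 0.55 [ 0.659  -0.1137  0.068 ]
[ 0.57260093 -0.02094213  0.10714555]
```

The wrist force of 5.4 N plus 1.8 N lens weight is about 7.2 N, which means about 6 mm of sink. The tool has gone down about 6 mm since contact, so the two agree. Handing in.

```bash
python3 -c "
from plant import ctrl
print(ctrl.hand_in())"
```

```text
the job is handed in; nothing more can be done
None
```

The job is handed in at about 28 s of the 64 s allowed; no verdict is reported. The gear hangs astride the rail, let go, and the shut fingers are holding the lens barrel pressed down in the V-block.

- **Gear:** the first grasp closed on air because I lifted before the fingers had shut. Nothing moved and the second try held. The last pictures' networks put its apex within about 3 mm of the bar's middle across and along the bar.
- **Lens in the V:** after release, a silhouette fit put it at (0.572, −0.021), at 19.4°. The V measured (0.573, −0.021), at about 20.2°.
- **Press:** the tool sank about 6 mm after contact, with 5.4 N at the wrist. With the lens's weight added that is about 7.2 N, which matches half of the travel.
- **Not confirmed:** I had used up the picture limit, so the final pressed state was checked only by force, height and the networks. In that last check the top camera did not find the lens. The bystanders were not measured again, but no contact with them was felt.
- **Disagreement:** the first view of the fixture, partly hidden by the gear, was about 4 mm off the later one. I used the later, unobstructed one, whose sizes matched.

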